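# Lower the light-table panel off its wedge and test the lamp

### The arm

A 6-joint arm with a two-finger parallel gripper is mounted at the origin on the work surface. World frame = base frame: x ahead of the robot, y to its left, z up, the work surface at z = 0. Lengths are in m, angles in rad, forces in N, time in s.
With the tool pointing down it reaches from about 0.275 to 0.775 m from the base axis. Payload 14.6 kg.
Tool frame: the origin (TCP) lies at the very end of the fingers, on their centre line; the grasp point (between the pads) lies 19 mm behind it; z points along the fingers, y is the direction in which the jaws open and shut (so a half turn about z gives the same grasp; the last joint's range is limited). The gripper opens to 85 mm and grips with 20 to 120 N. Pads are 22 mm wide; open, the fingers measure 114 mm over their backs; the gripper's body (76 mm by 85 mm) begins 54 mm behind the grasp point. The pads swing forward as they close: fully open they stand 13 mm farther back than shut.
Start: joints at [1.097, 0.263, -0.048, 1.259, 0, 1.415], TCP at [0.165, 0.499, 0.231] pointing down, gripper open.
Joint ranges: [-2.65, 2.65], [-0.89, 1.7], [-1.18, 1.37], [-2.13, 2.11], [-1.35, 1.29], [-3.14, 3.14]. Speed limits (rad/s): [1.89, 1.89, 2.57, 2.79, 3.14, 3.14].

### API

Orientations are given as a 3x3 rotation matrix whose columns are the frame's x, y, z axes.
In Python, from plant import manip gives the robot as it stands. The module is installed in compiled form; this text tells all that it offers.
- The arm moves only by the shell command python3 -m creep 'ROWS'. ROWS is JSON, a list of rows, each a list of 3 entries, a list of its own where there are three numbers: the shift along the tool's x, y, z in mm, then the turn, a rotation vector about the tool's x, y, z in rad, then the opening, from 0 (shut) to 1 (fully open). A call has exactly 8 rows; each row is the pose to reach, as a shift and turn from the pose measured when the call began, along the tool's axes at that moment; what a row does not reach only later rows make up. A row lasts 1/8 s, in which the tool goes at most 62.5 mm and 10.7 degrees, less where a joint would pass 70% of its speed; a pose out of reach is approached as far as the arm can. A call with a gripper value outside its range is refused whole. The fingers move at their own pace and stop on an object; the grip force is fixed at half the most. Time passes only in rows, so rows that repeat a pose let the fingers close, or fill a call up. It gives the time, the measured TCP pose, the force and the opening at its end, in the units of the state.
- manip.get_state(): the state, without advancing time (a new reading comes with each control period).
- manip.camera(name): name is "side" or "top"; returns a dict with "image" (400x640x3 uint8, red, green, blue), "fovy" (degrees; the focal length in pixels is half the picture's height over the tangent of half this angle, whatever the lens; pixels are square), "cx", "cy" (the principal point, pixels), "origin" and "orientation" of the camera in the world. Camera axes: x right, y down, z forward; pixel columns grow to the right and rows downward; lengths in m; the calibration is good to about 2 mm. A picture is of the moment at which its call begins. There is no depth.
- manip.close_job(): hands the job in, once; it reports no verdict.
The state is a dict: "time_s": time; "joints": joint angles; "joint_vel": joint speeds; "effort": joint torques, N m; "eef_pos": TCP position; "ee_rot": TCP orientation; "force": force on the tool from outside, world axes, zero at the start; "moment": the same for the moment, N m; "width": finger opening in m.
Only numpy, scipy, OpenCV 4.12 (cv2) and the standard library are available. Lean on these libraries where they do the work, as an engineer would, in place of code of your own. Each camera call takes 0.05 s, during which the arm holds its last target.

### The job

The heavy viewing panel of the light table is propped open on the orange wedge: work the wedge backward out from under it in small tugs of about a centimetre, resting a moment after each, so that the panel sinks gently onto its pads without being raised or let fall, and leave the wedge lying flat on the table, quite clear in front of the panel. Then test the lamp: pull the red knob out until it clicks, wait a moment, and push it fully home again. Leave the bottles, jar, dish and beaker standing where they are.

Things in the scene. Friction and masses are not known exactly. Their poses are not given: they have to be found in the camera images.
- viewer: Light table: fixed grey, black and aluminium stand, 334 mm wide (y), 320 mm deep. Origin on the table top, below the middle of the panel's front edge; x points from the front to the hinge at the back (200 mm), y left, z up. Posts at y +-155 mm carry the lamp bar.
- lamp_bar (a point): Middle of the aluminium lamp bar (30 mm in x, 334 mm in y, 136 to 161 mm above the table), in front of the panel edge. It hangs over the wedge's tail, so an upright gripper does not fit there: come from the front, below the bar, tilted about 40 degrees, pointing forward and down. Axes as the viewer's.
- panel: Heavy viewing panel (steel frame, white glass, 196 x 270 x 16 mm, about 2.4 kg, varies), hinged at its back. Origin: middle of its lower front edge, which bears on the wedge's slope: 34 to 38 mm up when propped, 14 mm when down on its pads. Each 10 mm of wedge draw lowers it 3 mm; down after 65 to 75 mm, then the wedge is loose. Front edge must sink slower than 60 mm/s and stay under 44 mm.
- wedge_center (a point): Centre of the orange wedge, 155 x 34 mm, 20 mm above its underside (half-way up). x points from tail to thin tip (under the panel), z up. Tail block at x -77.5 to -37.5 mm, 38 mm high, grasped across y; then a slope from 42 mm high to 7 mm at x +77.5. 0.25 kg, stands on the table, parallel to the viewer's x, 90 to 100 mm under the panel; takes about 5 to 15 N to pull (varies).
- knob_grip (a point): Centre of the red lamp knob's cap, 34 mm across, 26 mm long along z. z is the pull direction, out of the console's sloping face, leaning 30 degrees from upright toward its front (the robot's side). Pushed home, the cap's underside is 16 mm off the face. The white console (110 x 100 mm, 85 mm high) is fixed, left or right of the light table.
- lamp_knob (a joint): How far the knob is drawn out, m: 0 = fully home, 0.018 = out at its detent and stop. It resists up to about 9 N at 3 mm, snaps on by itself past the middle (9 mm) and stays at either end; pushing back is the same the other way.
- tin_bottle: Bystander: bare metal bottle with black cap, 52 mm across, 100 mm tall, origin under its centre.
- brown_jar: Bystander: amber jar with white cap, 56 mm across, 85 mm tall, origin under its centre.
- dish: Bystander: clear shallow dish, 90 mm across, 16 mm tall, origin under its centre.
- white_bottle: Bystander: white bottle, blue cap, 48 mm across, 110 mm tall, origin under its centre.
- yellow_bottle: Bystander: yellow bottle, white cap, 48 mm across, 110 mm tall, origin under its centre.
- beaker: Bystander: clear beaker, 66 mm across, 70 mm tall, origin under its centre.
There are look-alikes about, which are no part of the job. Leave any pink look-alike of the part that bears wedge_center alone.

How it is judged:
By the outcome, as a careful person would: the job done as asked, in the order asked, and still so for the second after the job is handed in, with the robot touching nothing.
It also fails if it takes over 69 s, if anything falls off the work surface, if the arm or the gripper's body presses on something with over 40 N, if the wrist force passes 120 N, or if a joint passes its speed limit or range.

## Working session

There is one attempt and no reset: what is moved stays moved. The work goes in short steps, Python scripts to look and compute and a shell command to move; the robot and the scene stay as the last step left them, time stands still between calls to the robot, and variables do not carry over. Pictures are saved under pics/ and viewed, and the job is handed in when it is done.

```bash
mkdir -p pics; cat > h.py <<'E'
import numpy as np, cv2
from plant import manip
def snap(name,fn):
    c=manip.camera(name); cv2.imwrite('pics/'+fn,c['image'][:,:,::-1]); 
    np.savez('pics/'+fn[:-4]+'.npz',**{k:np.array(v) for k,v in c.items()})
    return c
def ray(c,u,v):
    f=200/np.tan(np.radians(float(c['fovy']))/2)
    d=np.array([(u-c['cx'])/f,(v-c['cy'])/f,1.]); d=np.array(c['orientation'])@d
    return np.array(c['origin']),d/np.linalg.norm(d)
def onz(c,u,v,z):
    o,d=ray(c,u,v); return o+d*(z-o[2])/d[2]
def proj(c,p):
    f=200/np.tan(np.radians(float(c['fovy']))/2)
    q=np.array(c['orientation']).T@(np.array(p)-c['origin']); return np.array([f*q[0]/q[2]+c['cx'],f*q[1]/q[2]+c['cy']])
def load(fn): return dict(np.load('pics/'+fn+'.npz'))
E
python3 - <<'E'
from h import *
for n in('side','top'):
    c=snap(n,n+'0.png'); print(n,c['fovy'],c['cx'],c['cy'],c['origin'],np.round(c['orientation'],3).tolist())
s=manip.get_state(); print(s)
E
```

```text
side 42.591421469153815 320.2781524429941 197.13113422052984 [-0.19703418 -0.80785656  1.17544316] [[0.724, -0.491, 0.485], [-0.689, -0.496, 0.528], [-0.019, -0.717, -0.697]]
top 51.169219202513204 319.33827744871473 192.45706164952355 [ 0.38315216 -0.01943817  1.39508872] [[-0.022, -0.992, 0.122], [-1.0, 0.024, 0.018], [-0.021, -0.122, -0.992]]
{'time_s': 0.1, 'joints': array([ 1.09667846e+00,  2.63492878e-01, -4.88534446e-02,  1.25937448e+00,
       -7.04194079e-07,  1.41550301e+00]), 'joint_vel': array([-9.54390728e-06, -1.81824322e-03,  1.44482371e-03, -8.46423525e-04,
       -6.98814211e-04, -1.61263356e-03]), 'effort': array([ 1.46339287e-03, -6.38575959e+01,  3.85064077e+01,  1.00159369e-02,
       -2.23153343e-04, -1.29215439e-05]), 'eef_pos': array([0.16445887, 0.49833814, 0.2308713 ]), 'ee_rot': array([[-9.49604489e-01,  3.13450373e-01, -4.21445770e-04],
       [ 3.13450624e-01,  9.49604143e-01, -8.22822495e-04],
       [ 1.42292631e-04, -9.13458375e-04, -9.99999573e-01]]), 'force': array([-0.73539979, -0.69309117, -0.23660074]), 'moment': array([ 0.03561348, -0.02465063,  0.02558546]), 'width': 0.08564347462611846}
```

View pics/side0.png

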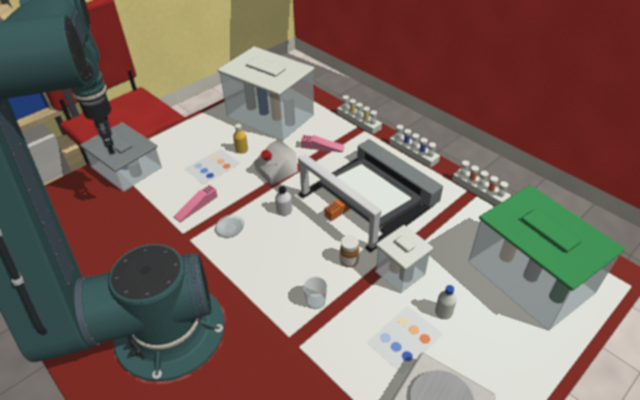

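View pics/top0.png

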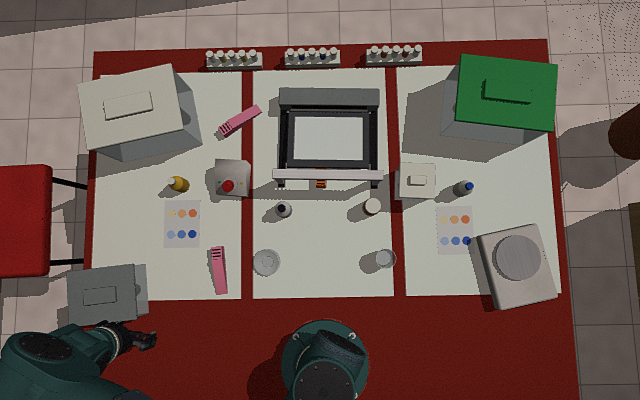

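The side view shows the viewer with the orange tail at about (337,210) and the red knob at (267,155). In the top view the tail is at (321,184), the knob at (228,186), the tin bottle at (283,210) and the jar at (372,206).

```bash
python3 - <<'E'
from h import *
t=load('top0')['image'];s=load('side0')['image']
a=cv2.resize(t[80:280,200:410],None,fx=3.6,fy=3,interpolation=cv2.INTER_CUBIC)
a=cv2.resize(t[80:270,205:405],None,fx=3.1,fy=3.1,interpolation=cv2.INTER_CUBIC)
cv2.imwrite('pics/ztop.png',a[:,:,::-1])
b=cv2.resize(s[120:290,210:450],None,fx=3.3,fy=3.3,interpolation=cv2.INTER_CUBIC)
cv2.imwrite('pics/zside.png',b[:,:,::-1])
for n in('side0','top0'):
    c=load(n);h=cv2.cvtColor(c['image'],cv2.COLOR_RGB2HSV)
    for nm,lo,hi in(('or',(5,150,80),(16,255,255)),('red',(0,150,120),(4,255,255)),('red2',(174,150,120),(180,255,255))):
        m=cv2.inRange(h,lo,hi);k,l,st,ce=cv2.connectedComponentsWithStats(m)
        for i in range(1,k):
            if 8<st[i][4]<900: print(n,nm,st[i],ce[i].round(1))
E
```

```text
side0 or [471 174   4   5  13] [472.5 176.3]
side0 or [490 185   4   5  15] [491.4 187. ]
side0 or [326 199  23  21 264] [335.6 209. ]
side0 or [343 251  14   6  49] [350.  253.9]
side0 red [ 87   0  26  10 150] [97.8  3.3]
side0 red [314  87  28  22 316] [326.   98.8]
side0 red [ 62 113  36  29 575] [ 80.8 127.4]
side0 red [375 125  20  13 145] [385.  132.3]
side0 red [337 129  24  14 103] [349.  135.6]
side0 red [262 151   9   7  47] [266. 154.]
side0 red [312 151  15   8  58] [318.7 154.4]
side0 red [433 157  26  17 242] [445.4 166.5]
side0 red [418 193  56  45 513] [445.  215.1]
top0 or [316 180  10   6  43] [320.4 182.8]
top0 or [189 209   7   8  44] [192.1 212.8]
top0 or [462 216   7   7  44] [464.9 219. ]
top0 red [ 36 167   7   4  10] [ 38.3 168.6]
top0 red [ 38 172   6   6  15] [ 40.5 174.7]
top0 red [  2 194   7   6  14] [  5.7 197.4]
top0 red [ 36 199   5   6  10] [ 38.  201.6]
top0 red [ 19 205  24  19 157] [ 31.4 213.5]
```

View pics/ztop.png

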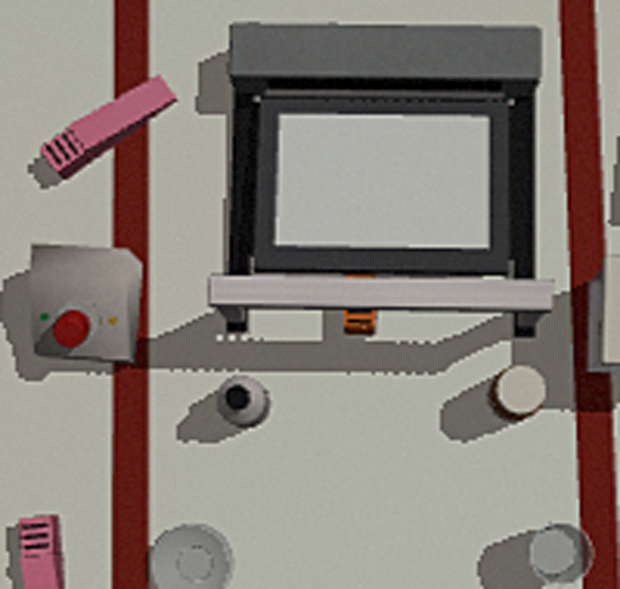

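View pics/zside.png

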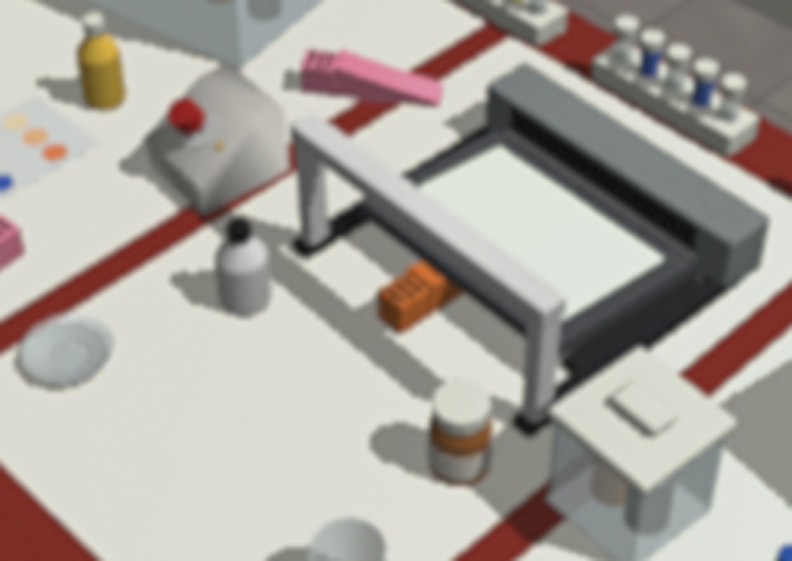

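```bash
python3 - <<'E'
from h import *
t=load('top0');s=load('side0')
b=cv2.resize(s['image'][190:230,315:365],None,fx=12,fy=12,interpolation=cv2.INTER_CUBIC)
a=cv2.resize(t['image'][165:195,300:342],None,fx=12,fy=12,interpolation=cv2.INTER_CUBIC)
d=cv2.resize(s['image'][130:180,245:305],None,fx=12,fy=9,interpolation=cv2.INTER_CUBIC)
cv2.imwrite('pics/zt2.png',a[:,:,::-1]);cv2.imwrite('pics/zs2.png',b[:,:,::-1])
k=cv2.resize(t['image'][150:205,205:260],None,fx=10,fy=10,interpolation=cv2.INTER_CUBIC)
cv2.imwrite('pics/zk.png',k[:,:,::-1])
P=lambda u,v:(205+u/3.1-.5+.16,80+v/3.1-.34)
print('bar front top',onz(t,*P(210,304),.161),onz(t,*P(553,309),.161))
print('bar back top',onz(t,*P(210,275),.161),onz(t,*P(553,281),.161))
print('tail front top',onz(t,*P(345,325),.038),onz(t,*P(375,325),.038))
E
```

```text
bar front top [0.58276472 0.14291033 0.161     ] [ 0.56968975 -0.18741814  0.161     ]
bar back top [0.61121654 0.14268751 0.161     ] [ 0.59695572 -0.18850987  0.161     ]
tail front top [0.57659952 0.01601037 0.038     ] [ 0.5758213 -0.0157387  0.038    ]
```

View pics/zt2.png

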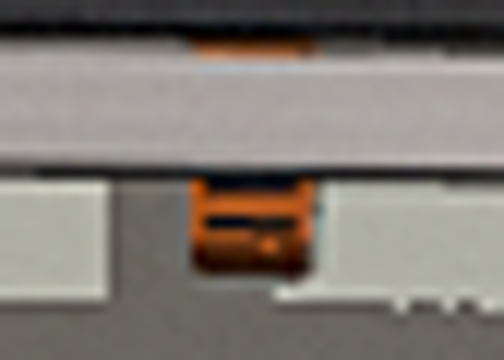

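View pics/zs2.png

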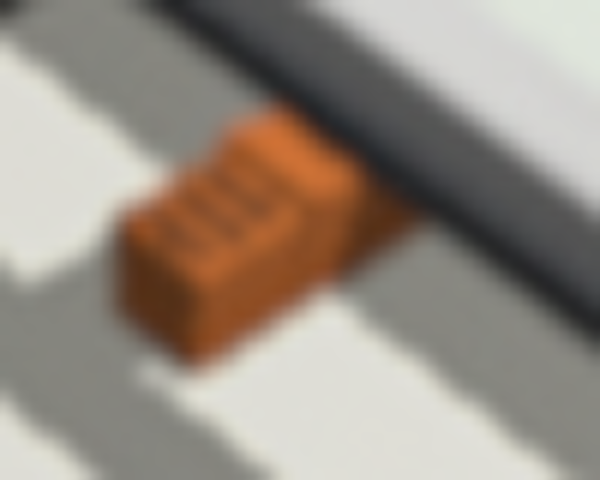

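View pics/zk.png

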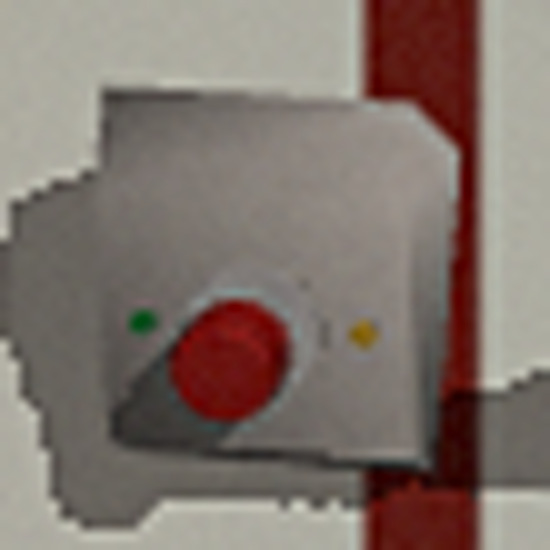

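```bash
python3 - <<'E'
from h import *
t=load('top0');s=load('side0')
S=lambda u,v:(315+u/12-.46,190+v/12-.46)
T=lambda u,v:(300+u/12-.46,165+v/12-.46)
K=lambda u,v:(205+u/10-.45,150+v/10-.45)
for nm,u,v,z in(('TFL',122,218,.038),('TFR',203,275,.038),('BFR',195,372,0),('BFL',118,307,0),('TBL',230,130,.042),('TBR pk',295,100,.042)): print('side',nm,onz(s,*S(u,v),z).round(4))
for nm,u,v,z in(('TFL',193,255,.038),('TFR',305,262,.038),('mid L',192,180,.038),('mid R',313,180,.038),('BFL',197,272,0),('BFR',300,277,0)): print('top',nm,onz(t,*T(u,v),z).round(4))
# knob triangulate
def tri(r1,r2):
    (o1,d1),(o2,d2)=r1,r2
    A=np.c_[d1,-d2];x=np.linalg.lstsq(A,o2-o1,rcond=None)[0]
    p,q=o1+d1*x[0],o2+d2*x[1];return (p+q)/2,np.linalg.norm(p-q)
print('knob',tri(ray(t,*K(230,360)),ray(s,266,154.5)))
# console base corners (z guesses)
for u,v,z in((103,90,.085),(410,100,.085),(115,440,.0),(430,465,.0)):print('cons',onz(t,*K(u,v),z).round(4))
# red mask in both
for n,c in(('t',t),('s',s)):
    h=cv2.cvtColor(c['image'],cv2.COLOR_RGB2HSV);m=cv2.inRange(h,(0,150,70),(6,255,255))|cv2.inRange(h,(172,150,70),(180,255,255))
    k,l,st,ce=cv2.connectedComponentsWithStats(m)
    for i in range(1,k):
        if st[i][4]>15 and st[i][4]<400 and 200<ce[i][0]<290:print(n,st[i],ce[i])
# panel front corner, from zside
Z=lambda u,v:(210+u/3.3-.35,120+v/3.3-.35)
print('bottles',onz(t,205+240/3.1,80+398/3.1,.1),onz(t,205+520/3.1,80+390/3.1,.085))
E
```

```text
side TFL [0.5707 0.0097 0.038 ]
side TFR [ 0.5712 -0.0198  0.038 ]
side BFR [ 0.5707 -0.0171  0.    ]
side BFL [0.5727 0.014  0.    ]
side TBL [0.6106 0.0102 0.042 ]
side TBR pk [0.6307 0.0062 0.042 ]
top TFL [0.5723 0.0172 0.038 ]
top TFR [ 0.5697 -0.0134  0.038 ]
top mid L [0.5931 0.017  0.038 ]
top mid R [ 0.5923 -0.0161  0.038 ]
top BFL [0.5728 0.0172 0.    ]
top BFR [ 0.5707 -0.0117  0.    ]
knob (array([0.57415302, 0.29648089, 0.08245582]), np.float64(0.0009098595563761185))
cons [0.6619 0.3375 0.085 ]
cons [0.6561 0.2387 0.085 ]
cons [0.5594 0.3555 0.    ]
cons [0.5483 0.2486 0.    ]
t [242  72  11  40 372] [246.39516129  90.12365591]
t [222 180  12  12 108] [227.55555556 185.57407407]
s [262 151   9   9  61] [265.98360656 154.86885246]
bottles [0.49518181 0.12041076 0.1       ] [ 0.49798623 -0.16215247  0.085     ]
```

```bash
cat >> h.py <<'E'
from scipy.spatial.transform import Rotation as Ro
def Rt(tilt,yaw):
    t,y=np.radians(tilt),np.radians(yaw)
    return Ro.from_euler('z',y).as_matrix()@np.array([[-np.cos(t),0,np.sin(t)],[0,1,0],[-np.sin(t),0,-np.cos(t)]])
def rel(p,R,st=None):
    st=st or manip.get_state();R0=np.array(st['ee_rot'])
    return (R0.T@(np.array(p)-st['eef_pos'])*1000).round(1),Ro.from_matrix(R0.T@R).as_rotvec().round(3)
E
python3 - <<'E'
from h import *
print(rel((.38,.28,.25),Rt(20,10)),rel((.49,.004,.15),Rt(40,-2.5)))
E
```

```text
(array([-273.1, -139.8,  -19. ]), array([-0.087, -0.342, -0.488])) (array([-464.1, -367.3,   81.1]), array([-0.097, -0.694, -0.264]))
```

```bash
python3 -m creep '[[[-40,-20,-5],[-0.02,-0.09,-0.04],1],[[-90,-45,-15],[-0.04,-0.17,-0.07],1],[[-135,-70,-19],[-0.05,-0.26,-0.1],1],[[-180,-95,-19],[-0.06,-0.34,-0.13],1],[[-230,-125,-19],[-0.07,-0.43,-0.17],1],[[-275,-160,-10],[-0.08,-0.5,-0.2],1],[[-315,-200,0],[-0.09,-0.58,-0.23],1],[[-350,-240,10],[-0.1,-0.66,-0.25],1]]'; python3 - <<'E'
from h import *
print(rel((.50,.003,.13),Rt(40,-2.5)))
E
```

```text
time_s: 1.1
eef_pos: [0.4219, 0.1592, 0.221]
ee_rot: [[-0.783, 0.054, 0.62], [0.049, 0.999, -0.025], [-0.62, 0.011, -0.785]]
force: [1.6, 1.3, -0.7]
width: 0.0857
(array([ -12.3, -152.7,  123.7]), array([ 0.002, -0.029, -0.015]))
```

```bash
python3 -m creep '[[[0,-40,10],[0,-0.01,-0.01],1],[[-5,-80,25],[0,-0.02,-0.01],1],[[-8,-120,45],[0,-0.03,-0.015],1],[[-12,-148,75],[0.002,-0.03,-0.015],1],[[-12,-153,100],[0.002,-0.03,-0.015],1],[[-12,-153,123],[0.002,-0.03,-0.015],1],[[-12,-153,124],[0.002,-0.03,-0.015],1],[[-12,-153,124],[0.002,-0.03,-0.015],1]]'; python3 - <<'E'
from h import *
print(rel((.600,-.0025,.0125),Rt(40,-2.5)))
c=snap('side','side1.png');d=snap('top','top1.png')
a=np.vstack([cv2.resize(c['image'][150:270,230:430],(800,480))])
cv2.imwrite('pics/s1z.png',a[:,:,::-1])
a=cv2.resize(d['image'][130:250,220:420],(800,480));cv2.imwrite('pics/t1z.png',a[:,:,::-1])
print(manip.get_state()['time_s'],manip.get_state()['force'])
E
```

```text
time_s: 2.1
eef_pos: [0.4995, 0.003, 0.1297]
ee_rot: [[-0.765, 0.043, 0.642], [0.033, 0.999, -0.028], [-0.643, -0.0, -0.766]]
force: [-0.5, 0.1, -0.5]
width: 0.0854
(array([ -1.7,  -1.1, 154.5]), array([0.   , 0.   , 0.001]))
2.2 [-0.61813311  0.65603074 -0.55684597]
```

View pics/s1z.png

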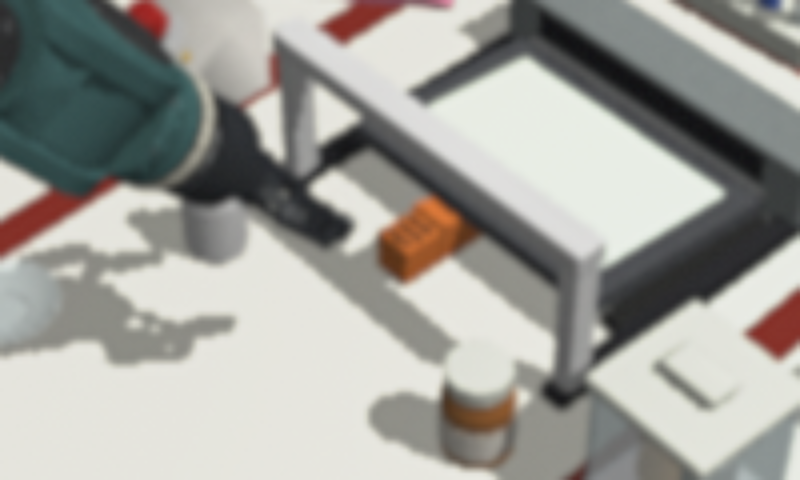

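View pics/t1z.png

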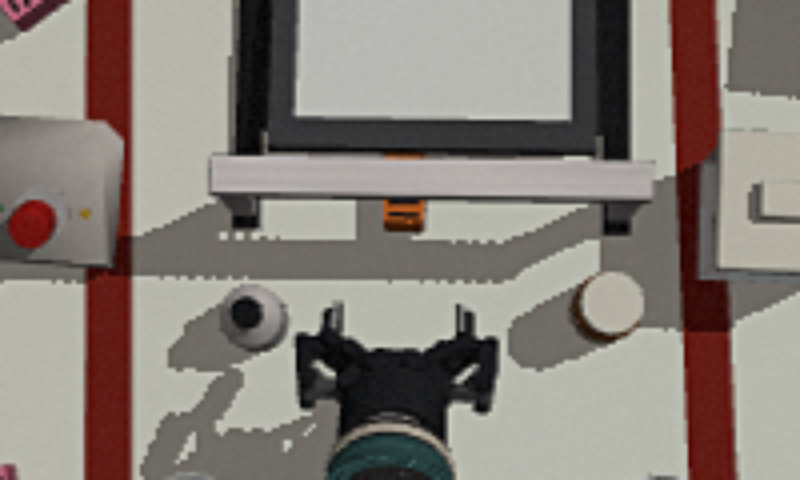

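```bash
python3 -m creep '[[[0,-1,25],[0,0,0],0.75],[[-1,-1,50],[0,0,0],0.75],[[-1,-1,75],[0,0,0],0.75],[[-2,-1,100],[0,0,0],0.75],[[-2,-1,120],[0,0,0],0.75],[[-2,-1,135],[0,0,0],0.75],[[-2,-1,147],[0,0,0],0.75],[[-2,-1,154],[0,0,0],0.75]]'; python3 - <<'E'
from h import *
c=snap('side','side2.png');d=snap('top','top2.png')
a=np.hstack([cv2.resize(c['image'][170:240,290:390],(400,280),interpolation=2),cv2.resize(d['image'][150:220,270:370],(400,280),interpolation=2)])
cv2.imwrite('pics/z2.png',a[:,:,::-1])
print(manip.get_state()['time_s'],manip.get_state()['force'],manip.get_state()['eef_pos'])
E
```

```text
time_s: 3.2
eef_pos: [0.6008, -0.0024, 0.0139]
ee_rot: [[-0.764, 0.043, 0.644], [0.032, 0.999, -0.028], [-0.644, -0.001, -0.765]]
force: [0.8, 1.0, 0.1]
width: 0.064
3.3 [-0.36164827  0.43606994  0.58158641] [ 0.60055066 -0.00244385  0.01368802]
```

View pics/z2.png

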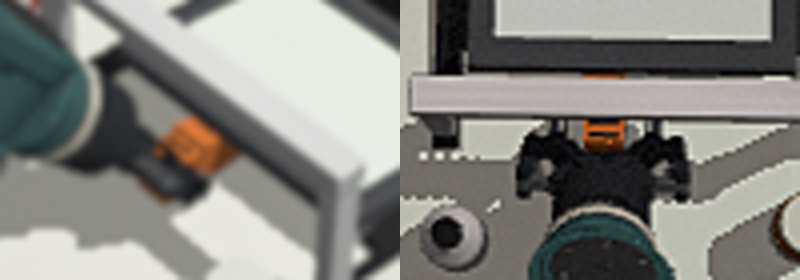

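```bash
python3 -m creep '[[[0,0,0],[0,0,0],0.6],[[0,0,0],[0,0,0],0.5],[[0,0,0],[0,0,0],0.4],[[0,0,0],[0,0,0],0.2],[[0,0,0],[0,0,0],0],[[0,0,0],[0,0,0],0],[[0,0,0],[0,0,0],0],[[0,0,0],[0,0,0],0]]'; python3 - <<'E'
from h import *
st=manip.get_state();print(st['force'],st['eef_pos'],st['moment'])
# -10 mm along wedge x
R=st['ee_rot'];print(R.T@np.array([-.999*10,.0436*10,0]))
E
```

```text
time_s: 4.3
eef_pos: [0.6004, -0.0016, 0.0143]
ee_rot: [[-0.764, 0.041, 0.644], [0.032, 0.999, -0.026], [-0.645, 0.001, -0.765]]
force: [-6.3, 4.8, 9.2]
width: 0.0332
[-6.32934519  4.79809746  9.24331604] [ 0.6003747  -0.00160045  0.01425021] [0.78145466 0.32372637 0.98350834]
[ 7.6450178   0.0262641  -6.44540217]
```

```bash
python3 -m creep '[[[2.3,0,-1.9],[0,0,0],0],[[5,0,-4.2],[0,0,0],0],[[7.6,0,-6.4],[0,0,0],0],[[7.6,0,-6.4],[0,0,0],0],[[7.6,0,-6.4],[0,0,0],0],[[7.6,0,-6.4],[0,0,0],0],[[7.6,0,-6.4],[0,0,0],0],[[7.6,0,-6.4],[0,0,0],0]]'; python3 - <<'E'
from h import *
c=snap('side','side3.png');d=snap('top','top3.png')
a=np.hstack([cv2.resize(c['image'][170:240,290:390],(400,280),interpolation=2),cv2.resize(d['image'][150:220,270:370],(400,280),interpolation=2)])
cv2.imwrite('pics/z3.png',a[:,:,::-1])
E
```

```text
time_s: 5.3
eef_pos: [0.5902, -0.0013, 0.0143]
ee_rot: [[-0.764, 0.041, 0.644], [0.032, 0.999, -0.026], [-0.644, 0.0, -0.765]]
force: [-5.8, -1.7, 4.8]
width: 0.0332
```

View pics/z3.png

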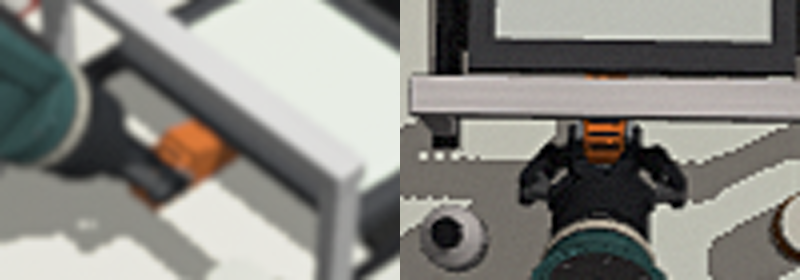

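The wedge came along: in the right half its tail edge moved from row 150 to row 162, about 10 mm. I'll continue with the tugs.

```bash
python3 -m creep '[[[2.3,0,-1.9],[0,0,0],0],[[5,0,-4.2],[0,0,0],0],[[7.6,0,-6.4],[0,0,0],0],[[7.6,0,-6.4],[0,0,0],0],[[7.6,0,-6.4],[0,0,0],0],[[7.6,0,-6.4],[0,0,0],0],[[7.6,0,-6.4],[0,0,0],0],[[7.6,0,-6.4],[0,0,0],0]]';  python3 -m creep '[[[2.3,0,-1.9],[0,0,0],0],[[5,0,-4.2],[0,0,0],0],[[7.6,0,-6.4],[0,0,0],0],[[7.6,0,-6.4],[0,0,0],0],[[7.6,0,-6.4],[0,0,0],0],[[7.6,0,-6.4],[0,0,0],0],[[7.6,0,-6.4],[0,0,0],0],[[7.6,0,-6.4],[0,0,0],0]]'; python3 - <<'E'
from h import *
c=snap('side','side4.png');d=snap('top','top4.png')
a=np.hstack([cv2.resize(c['image'][170:240,290:390],(400,280),interpolation=2),cv2.resize(d['image'][150:220,270:370],(400,280),interpolation=2)])
cv2.imwrite('pics/z4.png',a[:,:,::-1])
E
```

```text
time_s: 6.4
eef_pos: [0.5803, -0.0009, 0.0143]
ee_rot: [[-0.764, 0.041, 0.644], [0.032, 0.999, -0.026], [-0.644, 0.0, -0.765]]
force: [-1.6, -0.3, 1.0]
width: 0.0332
time_s: 7.4
eef_pos: [0.5702, -0.0005, 0.0143]
ee_rot: [[-0.764, 0.041, 0.644], [0.032, 0.999, -0.026], [-0.644, 0.0, -0.765]]
force: [-1.1, -1.5, 3.2]
width: 0.0326
```

View pics/z4.png

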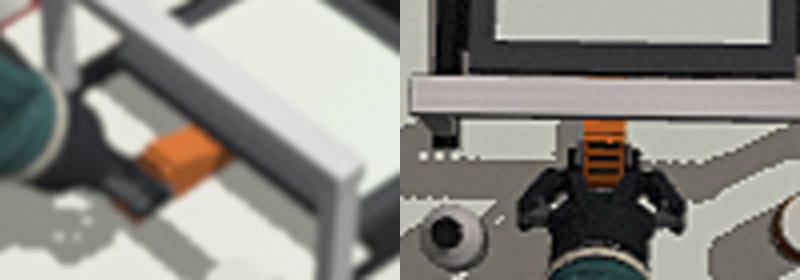

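```bash
python3 -m creep '[[[2.3,0,-1.9],[0,0,0],0],[[5,0,-4.2],[0,0,0],0],[[7.6,0,-6.4],[0,0,0],0],[[7.6,0,-6.4],[0,0,0],0],[[7.6,0,-6.4],[0,0,0],0],[[7.6,0,-6.4],[0,0,0],0],[[7.6,0,-6.4],[0,0,0],0],[[7.6,0,-6.4],[0,0,0],0]]';  python3 -m creep '[[[2.3,0,-1.9],[0,0,0],0],[[5,0,-4.2],[0,0,0],0],[[7.6,0,-6.4],[0,0,0],0],[[7.6,0,-6.4],[0,0,0],0],[[7.6,0,-6.4],[0,0,0],0],[[7.6,0,-6.4],[0,0,0],0],[[7.6,0,-6.4],[0,0,0],0],[[7.6,0,-6.4],[0,0,0],0]]'; python3 - <<'E'
from h import *
c=snap('side','side5.png');d=snap('top','top5.png')
a=np.hstack([cv2.resize(c['image'][170:240,290:390],(400,280),interpolation=2),cv2.resize(d['image'][150:220,270:370],(400,280),interpolation=2)])
cv2.imwrite('pics/z5.png',a[:,:,::-1])
E
```

```text
time_s: 8.5
eef_pos: [0.5603, -0.0001, 0.0143]
ee_rot: [[-0.764, 0.041, 0.644], [0.032, 0.999, -0.026], [-0.644, 0.0, -0.765]]
force: [0.7, -0.8, -1.0]
width: 0.0332
time_s: 9.5
eef_pos: [0.5504, 0.0003, 0.0143]
ee_rot: [[-0.764, 0.041, 0.644], [0.032, 0.999, -0.026], [-0.644, 0.0, -0.765]]
force: [-1.4, -1.3, 1.0]
width: 0.0335
```

View pics/z5.png

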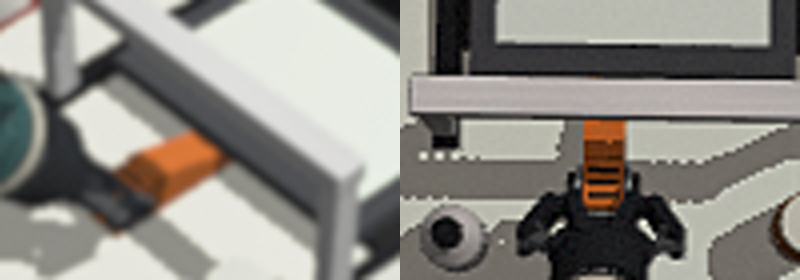

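```bash
for i in 1 ; do python3 -m creep '[[[2.3,0,-1.9],[0,0,0],0],[[5,0,-4.2],[0,0,0],0],[[7.6,0,-6.4],[0,0,0],0],[[7.6,0,-6.4],[0,0,0],0],[[7.6,0,-6.4],[0,0,0],0],[[7.6,0,-6.4],[0,0,0],0],[[7.6,0,-6.4],[0,0,0],0],[[7.6,0,-6.4],[0,0,0],0]]'; done;  python3 -m creep '[[[2.3,0,-1.9],[0,0,0],0],[[5,0,-4.2],[0,0,0],0],[[7.6,0,-6.4],[0,0,0],0],[[7.6,0,-6.4],[0,0,0],0],[[7.6,0,-6.4],[0,0,0],0],[[7.6,0,-6.4],[0,0,0],0],[[7.6,0,-6.4],[0,0,0],0],[[7.6,0,-6.4],[0,0,0],0]]'; python3 -m creep '[[[2.3,0,-1.9],[0,0,0],0],[[5,0,-4.2],[0,0,0],0],[[7.6,0,-6.4],[0,0,0],0],[[7.6,0,-6.4],[0,0,0],0],[[7.6,0,-6.4],[0,0,0],0],[[7.6,0,-6.4],[0,0,0],0],[[7.6,0,-6.4],[0,0,0],0],[[7.6,0,-6.4],[0,0,0],0]]'; python3 - <<'E'
from h import *
c=snap('side','side6.png');d=snap('top','top6.png')
a=np.hstack([cv2.resize(c['image'][170:240,290:390],(400,280),interpolation=2),cv2.resize(d['image'][150:220,270:370],(400,280),interpolation=2)])
cv2.imwrite('pics/z6.png',a[:,:,::-1])
E
```

```text
time_s: 10.6
eef_pos: [0.543, 0.0008, 0.0157]
ee_rot: [[-0.768, 0.041, 0.639], [0.032, 0.999, -0.026], [-0.639, 0.001, -0.769]]
force: [-8.2, 0.6, -7.3]
width: 0.0332
time_s: 11.6
eef_pos: [0.5372, 0.0012, 0.0186]
ee_rot: [[-0.773, 0.041, 0.633], [0.032, 0.999, -0.026], [-0.634, 0.001, -0.774]]
force: [-7.4, -0.3, -5.6]
width: 0.0329
time_s: 12.6
eef_pos: [0.5313, 0.0016, 0.0218]
ee_rot: [[-0.777, 0.041, 0.628], [0.033, 0.999, -0.025], [-0.628, 0.001, -0.778]]
force: [-8.0, -0.2, -5.3]
width: 0.0332
```

View pics/z6.png

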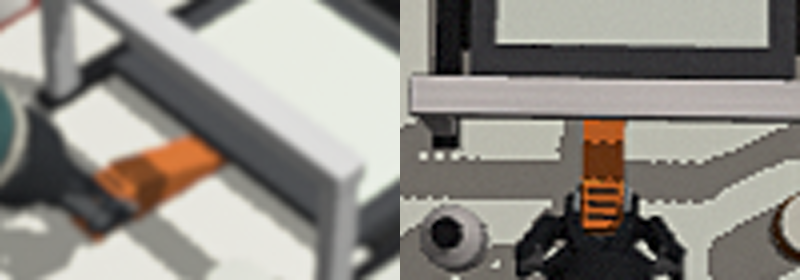

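```bash
python3 - <<'E'
from h import *
s=manip.get_state();print(s['joints'].round(3),s['eef_pos'],s['force'],s['moment'])
E
```

```text
[-0.208  0.296 -1.177 -0.574  0.105 -0.129] [0.53131296 0.00163899 0.02177246] [-7.24068909 -0.99495365 -4.00843686] [ 0.07616127  2.55271238 -0.02935051]
```

```bash
python3 - <<'E'
from h import *
for n in('5','6'):
    c=load('side'+n);a=cv2.resize(c['image'][180:240,300:380],(800,600),interpolation=2);cv2.imwrite('pics/y%s.png'%n,a[:,:,::-1])
E
```

```text
(no output)
```

View pics/y6.png

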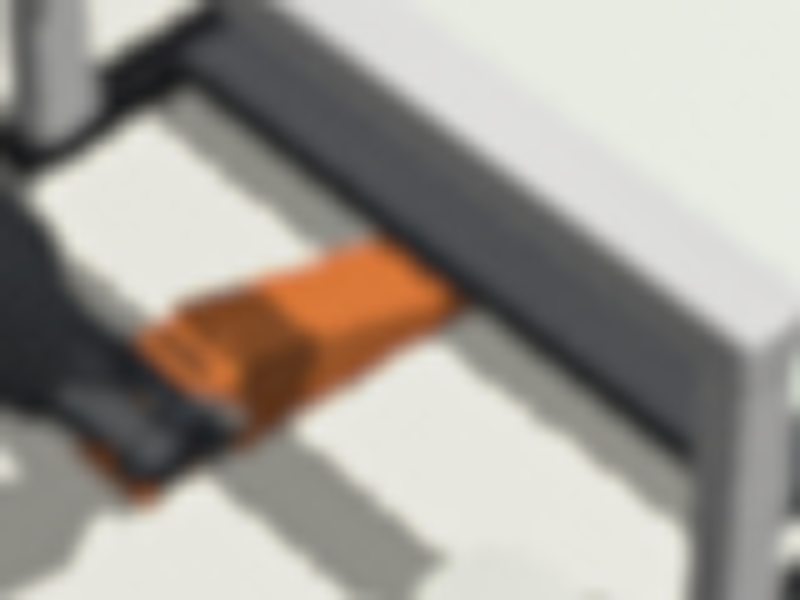

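View pics/y5.png

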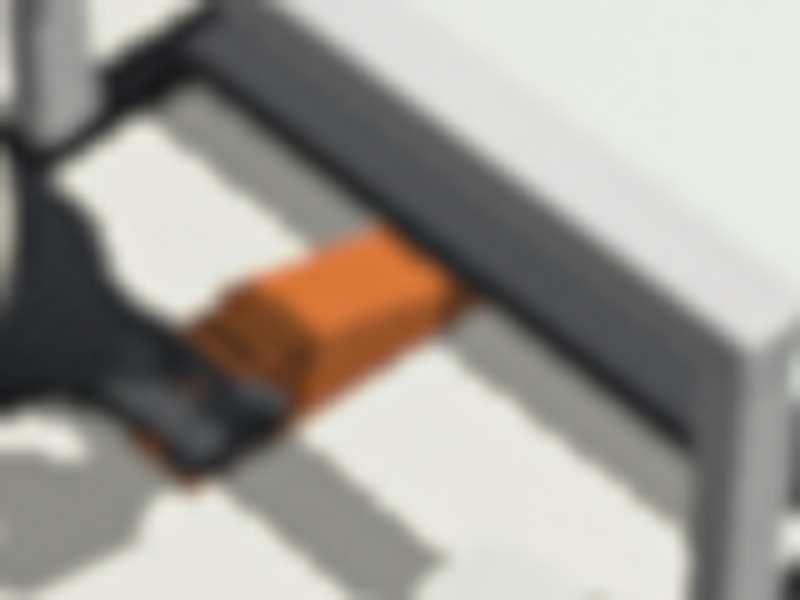

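```bash
python3 - <<'E'
from h import *
c=load('side6')
Z=lambda u,v:(300+u/10-.45,180+v/10-.45)
for n,u,v in(('y5',188,488),('y6',140,500)): print(n,onz(c,*Z(u,v),0))
for x in(.5207,.511,.5016):
  for z in(0,.008):
    p=proj(c,(x,-.0146,z));print(x,z,((p-[300,180]+.45)*10).round(0))
E
```

```text
y5 [ 0.52017547 -0.0137103   0.        ]
y6 [ 0.50618474 -0.00693562  0.        ]
0.5207 0 [191. 489.]
0.5207 0.008 [191. 471.]
0.511 0 [168. 505.]
0.511 0.008 [168. 488.]
0.5016 0 [146. 521.]
0.5016 0.008 [145. 503.]
```

The side view shows the tail's lower near corner at (140,500) in the zoom. That puts it about 8 mm off the table, because joint 3 reached its limit at this tilt. I'll steepen the gripper about the grasp and lower it gently.

```bash
python3 - <<'E'
from h import *
s=manip.get_state();R=s['ee_rot'];g=s['eef_pos']-.019*R[:,2];print(g)
for t,z in((34,.034),(29,.030),(24,.0275)):
    Rn=Rt(t,-2.4); p=np.array([g[0],g[1],z])+.019*Rn[:,2]; print(t,rel(p,Rn,s),p)
E
```

```text
[0.51938476 0.0021161  0.03655388]
34 (array([ 3.2, -0. ,  1.9]), array([0.001, 0.086, 0.   ])) [0.53000011 0.00167118 0.01824829]
29 (array([ 7.4, -0. ,  4.8]), array([0.001, 0.173, 0.   ])) [0.52858806 0.00173037 0.01338223]
24 (array([10.6, -0. ,  6.4]), array([0.001, 0.26 , 0.   ])) [0.52710598 0.00179248 0.01014264]
```

```bash
python3 -m creep '[[[0.8,0,0.4],[0,0.025,0],0],[[2,0,1.2],[0,0.055,0],0],[[3.2,0,1.9],[0,0.086,0],0],[[4.6,0,2.9],[0,0.115,0],0],[[6,0,3.8],[0,0.145,0],0],[[7.4,0,4.8],[0,0.173,0],0],[[7.4,0,4.8],[0,0.173,0],0],[[7.4,0,4.8],[0,0.173,0],0]]'; python3 - <<'E'
from h import *
s=manip.get_state();print(s['eef_pos'],s['joints'].round(3),s['moment'])
c=snap('side','side7.png')
a=cv2.resize(c['image'][180:240,300:380],(800,600),interpolation=2);cv2.imwrite('pics/y7.png',a[:,:,::-1])
E
```

```text
time_s: 13.7
eef_pos: [0.5276, 0.0019, 0.0132]
ee_rot: [[-0.874, 0.041, 0.484], [0.037, 0.999, -0.019], [-0.484, 0.001, -0.875]]
force: [-8.6, 0.4, 1.6]
width: 0.0332
[0.52759879 0.0019262  0.01317272] [-0.191  0.264 -0.992 -0.186  0.073 -0.131] [-0.02211881  1.17914187 -0.02173111]
```

View pics/y7.png

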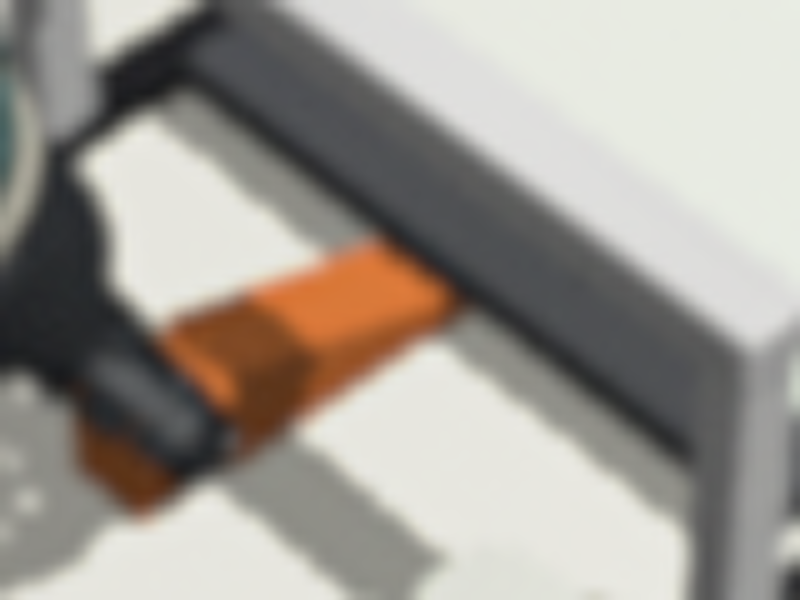

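Corner now at (143,518): wedge flat on the table again. Continuing tugs.

```bash
python3 -m creep '[[[2.9,0,-1.6],[0,0,0],0],[[5.8,0,-3.2],[0,0,0],0],[[8.7,0,-4.8],[0,0,0],0],[[8.7,0,-4.8],[0,0,0],0],[[8.7,0,-4.8],[0,0,0],0],[[8.7,0,-4.8],[0,0,0],0],[[8.7,0,-4.8],[0,0,0],0],[[8.7,0,-4.8],[0,0,0],0]]'; python3 - <<'E'
from h import *
s=manip.get_state();print(s['joints'].round(3))
E
```

```text
time_s: 14.75
eef_pos: [0.5177, 0.0024, 0.0131]
ee_rot: [[-0.874, 0.041, 0.484], [0.037, 0.999, -0.019], [-0.484, 0.001, -0.875]]
force: [-3.7, 0.3, 2.7]
width: 0.033
[-0.195  0.252 -1.015 -0.196  0.075 -0.134]
```

```bash
python3 - <<'E'
from h import *
c=snap('side','side8.png');d=snap('top','top8.png')
a=np.hstack([cv2.resize(c['image'][170:240,290:390],(400,280),interpolation=2),cv2.resize(d['image'][150:220,270:370],(400,280),interpolation=2)])
cv2.imwrite('pics/z8.png',a[:,:,::-1])
E
```

```text
(no output)
```

View pics/z8.png

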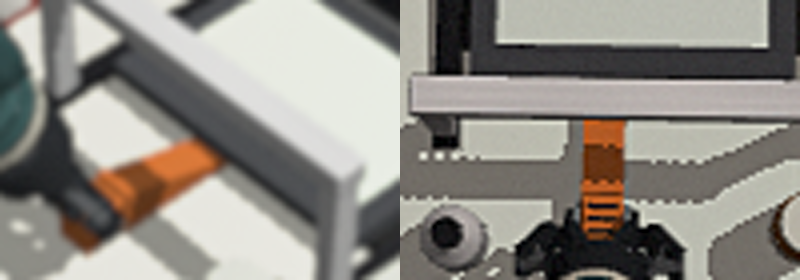

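```bash
python3 -m creep '[[[2.9,0,-1.6],[0,0,0],0],[[5.8,0,-3.2],[0,0,0],0],[[8.7,0,-4.8],[0,0,0],0],[[8.7,0,-4.8],[0,0,0],0],[[8.7,0,-4.8],[0,0,0],0],[[8.7,0,-4.8],[0,0,0],0],[[8.7,0,-4.8],[0,0,0],0],[[8.7,0,-4.8],[0,0,0],0]]';  python3 -m creep '[[[2.9,0,-1.6],[0,0,0],0],[[5.8,0,-3.2],[0,0,0],0],[[8.7,0,-4.8],[0,0,0],0],[[8.7,0,-4.8],[0,0,0],0],[[8.7,0,-4.8],[0,0,0],0],[[8.7,0,-4.8],[0,0,0],0],[[8.7,0,-4.8],[0,0,0],0],[[8.7,0,-4.8],[0,0,0],0]]'; python3 -m creep '[[[2.9,0,-1.6],[0,0,0],0],[[5.8,0,-3.2],[0,0,0],0],[[8.7,0,-4.8],[0,0,0],0],[[8.7,0,-4.8],[0,0,0],0],[[8.7,0,-4.8],[0,0,0],0],[[8.7,0,-4.8],[0,0,0],0],[[8.7,0,-4.8],[0,0,0],0],[[8.7,0,-4.8],[0,0,0],0]]'; python3 - <<'E'
from h import *
s=manip.get_state();print(s['joints'].round(3))
c=snap('side','side9.png');d=snap('top','top9.png')
a=np.hstack([cv2.resize(c['image'][170:240,290:390],(400,280),interpolation=2),cv2.resize(d['image'][150:220,270:370],(400,280),interpolation=2)])
cv2.imwrite('pics/z9.png',a[:,:,::-1])
E
```

```text
time_s: 15.85
eef_pos: [0.5077, 0.0028, 0.013]
ee_rot: [[-0.874, 0.041, 0.484], [0.037, 0.999, -0.019], [-0.484, 0.001, -0.875]]
force: [-3.4, 0.2, 3.6]
width: 0.0332
time_s: 16.85
eef_pos: [0.4976, 0.0033, 0.013]
ee_rot: [[-0.874, 0.041, 0.484], [0.037, 0.999, -0.019], [-0.484, 0.001, -0.875]]
force: [-3.5, -0.3, 3.8]
width: 0.0331
time_s: 17.85
eef_pos: [0.4875, 0.0037, 0.0128]
ee_rot: [[-0.875, 0.041, 0.483], [0.037, 0.999, -0.019], [-0.484, 0.001, -0.875]]
force: [-3.6, 0.7, 3.1]
width: 0.0332
[-0.208  0.217 -1.081 -0.226  0.082 -0.146]
```

View pics/z9.png

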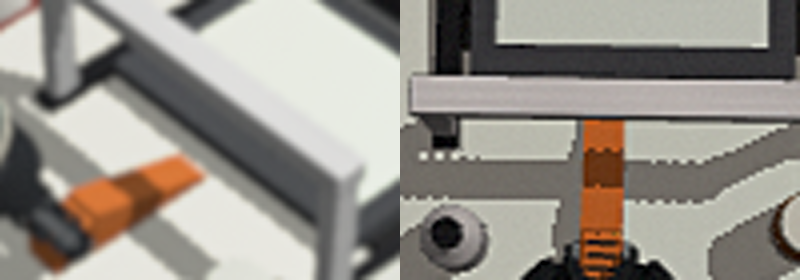

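Tip is visible at (203,175), already clear of the panel edge; the panel is down. Three more for margin.

```bash
python3 -m creep '[[[2.9,0,-1.6],[0,0,0],0],[[5.8,0,-3.2],[0,0,0],0],[[8.7,0,-4.8],[0,0,0],0],[[8.7,0,-4.8],[0,0,0],0],[[8.7,0,-4.8],[0,0,0],0],[[8.7,0,-4.8],[0,0,0],0],[[8.7,0,-4.8],[0,0,0],0],[[8.7,0,-4.8],[0,0,0],0]]';  python3 -m creep '[[[2.9,0,-1.6],[0,0,0],0],[[5.8,0,-3.2],[0,0,0],0],[[8.7,0,-4.8],[0,0,0],0],[[8.7,0,-4.8],[0,0,0],0],[[8.7,0,-4.8],[0,0,0],0],[[8.7,0,-4.8],[0,0,0],0],[[8.7,0,-4.8],[0,0,0],0],[[8.7,0,-4.8],[0,0,0],0]]'; python3 -m creep '[[[2.9,0,-1.6],[0,0,0],0],[[5.8,0,-3.2],[0,0,0],0],[[8.7,0,-4.8],[0,0,0],0],[[8.7,0,-4.8],[0,0,0],0],[[8.7,0,-4.8],[0,0,0],0],[[8.7,0,-4.8],[0,0,0],0],[[8.7,0,-4.8],[0,0,0],0],[[8.7,0,-4.8],[0,0,0],0]]'; python3 - <<'E'
from h import *
s=manip.get_state();print(s['joints'].round(3))
E
```

```text
time_s: 18.95
eef_pos: [0.4776, 0.0042, 0.0128]
ee_rot: [[-0.875, 0.041, 0.483], [0.037, 0.999, -0.019], [-0.484, 0.001, -0.875]]
force: [-2.6, -0.4, 2.3]
width: 0.0333
time_s: 19.95
eef_pos: [0.4676, 0.0046, 0.0127]
ee_rot: [[-0.875, 0.041, 0.483], [0.036, 0.999, -0.019], [-0.483, 0.001, -0.875]]
force: [-3.4, 0.8, 2.6]
width: 0.0332
time_s: 20.95
eef_pos: [0.4576, 0.005, 0.0126]
ee_rot: [[-0.875, 0.041, 0.483], [0.037, 0.999, -0.019], [-0.483, 0.001, -0.876]]
force: [-4.0, 0.9, 3.9]
width: 0.0331
[-0.224  0.181 -1.146 -0.253  0.089 -0.16 ]
```

Open slowly to about 0.7, then back off.

```bash
python3 -m creep '[[[0,0,0],[0,0,0],0.45],[[0,0,0],[0,0,0],0.5],[[0,0,0],[0,0,0],0.6],[[0,0,0],[0,0,0],0.7],[[0,0,0],[0,0,0],0.75],[[0,0,0],[0,0,0],0.75],[[0,0,-10],[0,0,0],0.75],[[0,0,-20],[0,0,0],0.75]]'; python3 - <<'E'
from h import *
s=manip.get_state();R=s['ee_rot'];print(s['joints'].round(3),R.T@np.array([0,0,100]))
E
```

```text
time_s: 21.95
eef_pos: [0.4477, 0.0055, 0.0302]
ee_rot: [[-0.875, 0.041, 0.482], [0.037, 0.999, -0.018], [-0.483, 0.002, -0.876]]
force: [1.4, 0.3, 0.4]
width: 0.0643
[-0.23   0.116 -1.131 -0.172  0.092 -0.166] [-48.27781709   0.15302287 -87.57413409]
```

```bash
python3 -m creep '[[[-15,0,-30],[0,0,0],0.9],[[-35,0,-70],[0,0,0],1],[[-60,0,-110],[0,0,0],1],[[-85,0,-150],[0,0,0],1],[[-105,0,-190],[0,0,0],1],[[-115,0,-215],[0,0,0],1],[[-120,0,-219],[0,0,0],1],[[-120,0,-219],[0,0,0],1]]'; python3 - <<'E'
from h import *
c=snap('side','side10.png');d=snap('top','top10.png')
def tri(r1,r2):
    (o1,d1),(o2,d2)=r1,r2
    x=np.linalg.lstsq(np.c_[d1,-d2],o2-o1,rcond=None)[0]
    p,q=o1+d1*x[0],o2+d2*x[1];return (p+q)/2,np.linalg.norm(p-q)
def kn(c,x0,x1,y0,y1):
    im=c['image'].astype(float)[y0:y1,x0:x1];r=im[...,0]-np.maximum(im[...,1],im[...,2]);
    out=[]
    for th in(20,35,60):
        m=(r>th).astype(np.uint8);k,l,st,ce=cv2.connectedComponentsWithStats(m);i=1+np.argmax(st[1:,4]);out.append((st[i],ce[i]+[x0,y0]));print(th,st[i],out[-1][1])
    return out[1][1]
for a,b in((load('top0'),load('side0')),(d,c)):
    print(tri(ray(a,*kn(a,212,243,165,205)),ray(b,*kn(b,255,280,140,168))))
a=cv2.resize(c['image'][120:300,220:420],(800,600*800*180//(200*600)) if 0 else (660,594));cv2.imwrite('pics/s10z.png',a[:,:,::-1])
a=cv2.resize(d['image'][130:280,200:400],(800,600));cv2.imwrite('pics/t10z.png',a[:,:,::-1])
E
```

```text
time_s: 22.95
eef_pos: [0.447, 0.0051, 0.2792]
ee_rot: [[-0.875, 0.041, 0.482], [0.037, 0.999, -0.018], [-0.482, 0.002, -0.876]]
force: [0.4, 1.0, 0.1]
width: 0.0855
20 [ 10  15  12  12 117] [227.5982906  185.55555556]
35 [ 10  15  12  12 113] [227.61946903 185.46902655]
60 [ 10  15  12  12 103] [227.48543689 185.60194175]
20 [  5   9  13  12 109] [266.24770642 154.55045872]
35 [ 6 10 11 10 90] [266.07777778 154.47777778]
60 [ 6 10 11  9 70] [266.17142857 154.28571429]
(array([0.57436368, 0.29625487, 0.0825648 ]), np.float64(0.0008383082985670607))
20 [ 10  15  12  12 117] [227.5982906  185.55555556]
35 [ 10  15  12  12 113] [227.61946903 185.46902655]
60 [ 10  15  12  12 105] [227.5047619  185.55238095]
20 [10 18  6  3 12] [267.66666667 158.83333333]Traceback (most recent call last):
  File "<stdin>", line 14, in <module>
  File "<stdin>", line 11, in kn
    return _wrapfunc(a, 'argmax', axis=axis, out=out, **kwds)
    return bound(*args, **kwds)
ValueError: attempt to get argmax of an empty sequence
```

```bash
python3 - <<'E'
from h import *
c=load('side10');d=load('top10')
a=cv2.resize(c['image'][120:300,220:420],(660,594));cv2.imwrite('pics/s10z.png',a[:,:,::-1])
a=cv2.resize(d['image'][130:280,200:400],(800,600));cv2.imwrite('pics/t10z.png',a[:,:,::-1])
k=np.array((.5744,.2963,.0825));R=Rt(30,-4.5)
for b in(.15,): p=k+(.019-b)*R[:,2];print(p,rel(p,R))
E
```

```text
[0.50910191 0.30143907 0.19594933] (array([ -4.2, 298.4,  97.1]), array([ 0.02 , -0.022,  0.032]))
```

View pics/s10z.png

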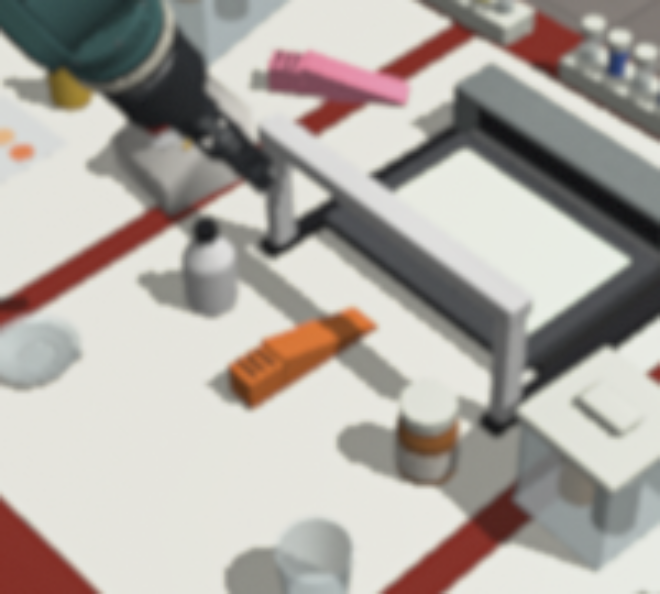

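View pics/t10z.png

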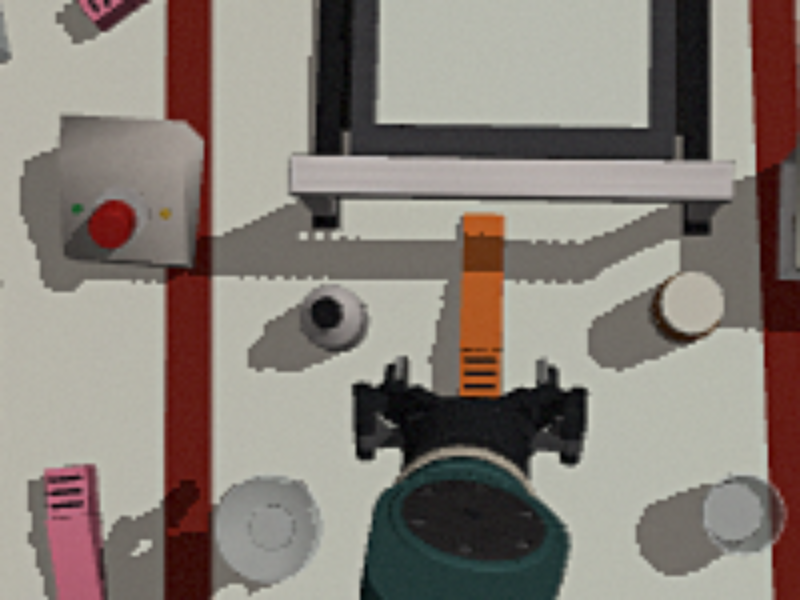

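The wedge lies flat: in the side zoom its tip is at (365,320) and its tail at (245,385). In the top view the tip at row 215 is well in front of the bar, and the panel is down. Next is the knob.

```bash
python3 -m creep '[[[0,40,5],[0,0,0],1],[[0,90,10],[0,0,0],1],[[-1,140,20],[0.01,-0.01,0.01],1],[[-2,190,35],[0.01,-0.01,0.02],1],[[-3,240,60],[0.02,-0.02,0.03],1],[[-4,280,85],[0.02,-0.02,0.035],1],[[-4,298,97],[0.02,-0.022,0.035],1],[[-4,298,97],[0.02,-0.022,0.035],1]]'; python3 - <<'E'
from h import *
c=snap('side','side11.png');d=snap('top','top11.png')
a=np.hstack([cv2.resize(c['image'][110:190,220:320],(400,320),interpolation=2),cv2.resize(d['image'][150:230,180:280],(400,320),interpolation=2)])
cv2.imwrite('pics/z11.png',a[:,:,::-1])
k=np.array((.5744,.2963,.0825));R=Rt(30,-4.5);p=k+.019*R[:,2]
print(rel(p,R),manip.get_state()['joints'].round(2))
E
```

```text
time_s: 24.05
eef_pos: [0.5083, 0.3012, 0.1942]
ee_rot: [[-0.864, 0.08, 0.496], [0.069, 0.997, -0.04], [-0.498, -0.0, -0.867]]
force: [-0.3, 0.9, 0.6]
width: 0.0853
(array([ -0.4,   1.4, 150.2]), array([-0.001, -0.   , -0.003])) [ 0.54  0.14 -0.46  0.53 -0.29  0.55]
```

View pics/z11.png

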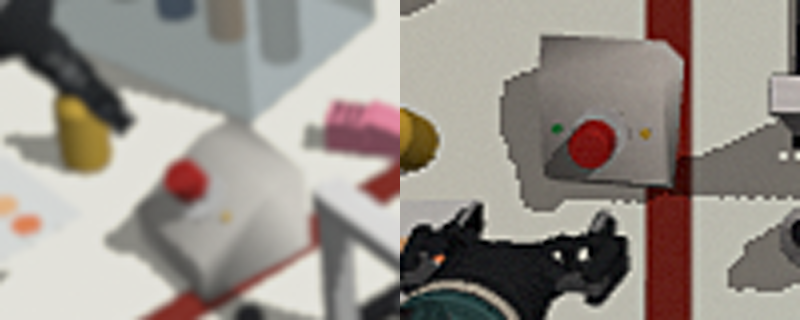

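```bash
python3 - <<'E'
from h import *
d=load('top11');c=load('side11');s=manip.get_state();R=s['ee_rot'];p=s['eef_pos']
im=cv2.resize(d['image'][175:230,180:260],(800,550),interpolation=2)[:,:,::-1].copy()
for q in(0,-.013):
  for o in(-.043,0,.043):
    u=proj(d,p+R[:,1]*o+R[:,2]*q);print(q,o,u);cv2.circle(im,tuple(int(x) for x in (u-[180,175]+.5)*10),5,(0,255,0),-1)
cv2.imwrite('pics/t11p.png',im)
E
```

```text
0 -0.043 [231.60938792 203.30908128]
0 0 [216.89210136 202.45145657]
0 0.043 [202.20299467 201.59547399]
-0.013 -0.043 [230.52000181 205.18495942]
-0.013 0 [215.6570435  204.31696893]
-0.013 0.043 [200.82282742 203.45065698]
```

View pics/t11p.png

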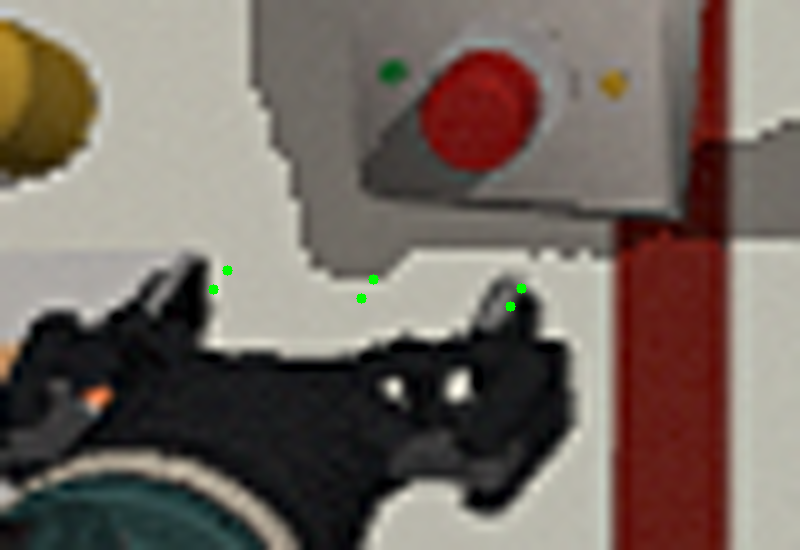

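```bash
python3 -m creep '[[[0,0,30],[0,0,0],1],[[0,0,60],[0,0,0],1],[[0,0,90],[0,0,0],1],[[0,0,110],[0,0,0],1],[[0,0,125],[0,0,0],1],[[0,0,136],[0,0,0],1],[[0,0,144],[0,0,0],1],[[0,0,149],[0,0,0],1]]'; python3 - <<'E'
from h import *
c=snap('side','side12.png');d=snap('top','top12.png')
a=np.hstack([cv2.resize(c['image'][110:190,220:320],(400,320),interpolation=2),cv2.resize(d['image'][150:230,180:280],(400,320),interpolation=2)])
cv2.imwrite('pics/z12.png',a[:,:,::-1]);print(manip.get_state()['force'])
E
```

```text
time_s: 25.15
eef_pos: [0.583, 0.2943, 0.0668]
ee_rot: [[-0.863, 0.081, 0.498], [0.071, 0.997, -0.04], [-0.5, 0.001, -0.866]]
force: [0.2, 1.1, 0.3]
width: 0.0853
[-0.49283459  0.70047864  0.41701435]
```

View pics/z12.png

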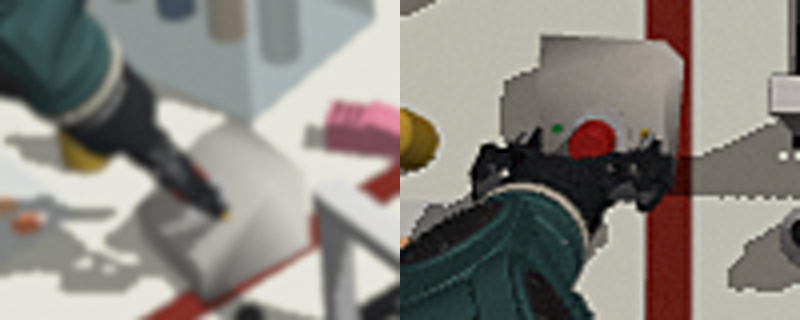

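```bash
python3 -m creep '[[[0,0,0],[0,0,0],0.7],[[0,0,0],[0,0,0],0.5],[[0,0,0],[0,0,0],0.4],[[0,0,0],[0,0,0],0.2],[[0,0,0],[0,0,0],0],[[0,0,0],[0,0,0],0],[[0,0,0],[0,0,0],0],[[0,0,0],[0,0,0],0]]'; python3 - <<'E'
from h import *
s=manip.get_state();print(s['ee_rot'].T@s['force'])
E
```

```text
time_s: 26.25
eef_pos: [0.5826, 0.293, 0.0671]
ee_rot: [[-0.863, 0.083, 0.498], [0.071, 0.997, -0.043], [-0.5, -0.001, -0.866]]
force: [-6.2, -10.2, 10.4]
width: 0.0326
[ -0.60090885 -10.67033138 -11.62085299]
```

```bash
python3 -m creep '[[[0,0,-3],[0,0,0],0],[[0,0,-6],[0,0,0],0],[[0,0,-9],[0,0,0],0],[[0,0,-12],[0,0,0],0],[[0,0,-15],[0,0,0],0],[[0,0,-18],[0,0,0],0],[[0,0,-19],[0,0,0],0],[[0,0,-19],[0,0,0],0]]'; python3 - <<'E'
from h import *
s=manip.get_state();print(s['ee_rot'].T@s['force'],s['ee_rot'].T@(s['eef_pos']-[0.5826, 0.293, 0.0671])*1000)
c=snap('side','side13.png');d=snap('top','top13.png')
a=np.hstack([cv2.resize(c['image'][110:190,220:320],(400,320),interpolation=2),cv2.resize(d['image'][150:230,180:280],(400,320),interpolation=2)])
cv2.imwrite('pics/z13.png',a[:,:,::-1])
E
```

```text
time_s: 27.25
eef_pos: [0.5733, 0.2936, 0.083]
ee_rot: [[-0.863, 0.083, 0.498], [0.072, 0.997, -0.043], [-0.5, -0.001, -0.866]]
force: [12.2, -2.0, -13.0]
width: 0.0325
[-4.18739156 -0.99502127 17.44211606] [  0.10971379  -0.1633943  -18.36262997]
```

View pics/z13.png

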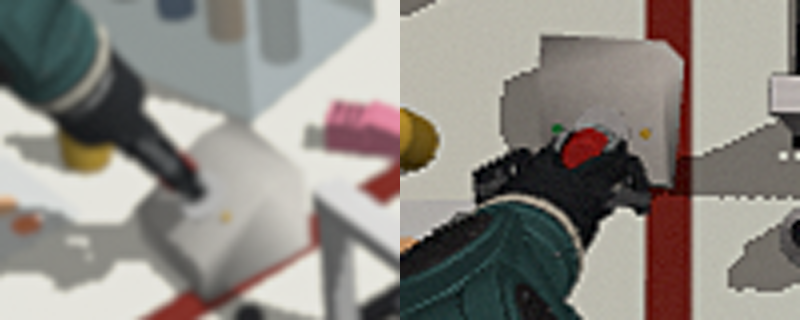

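Tool out 18.4 mm with 17 N resisting (more than the 9 N detent), so the knob is at its stop; the cap is visibly farther out at (583,147). Wait, then push home.

```bash
python3 -m creep '[[[0,0,0],[0,0,0],0],[[0,0,0],[0,0,0],0],[[0,0,0],[0,0,0],0],[[0,0,0],[0,0,0],0],[[0,0,0],[0,0,0],0],[[0,0,0],[0,0,0],0],[[0,0,0],[0,0,0],0],[[0,0,0],[0,0,0],0]]';python3 -m creep '[[[0,0,3],[0,0,0],0],[[0,0,6],[0,0,0],0],[[0,0,9],[0,0,0],0],[[0,0,12],[0,0,0],0],[[0,0,15],[0,0,0],0],[[0,0,18],[0,0,0],0],[[0,0,20],[0,0,0],0],[[0,0,20],[0,0,0],0]]'; python3 - <<'E'
from h import *
s=manip.get_state();print(s['ee_rot'].T@s['force'],s['ee_rot'].T@(s['eef_pos']-[0.5826, 0.293, 0.0671])*1000)
E
```

```text
time_s: 28.35
eef_pos: [0.5734, 0.2936, 0.0828]
ee_rot: [[-0.863, 0.084, 0.498], [0.072, 0.997, -0.043], [-0.5, -0.001, -0.866]]
force: [4.9, -2.3, -5.4]
width: 0.0324
time_s: 29.35
eef_pos: [0.5827, 0.2929, 0.067]
ee_rot: [[-0.863, 0.083, 0.499], [0.071, 0.997, -0.043], [-0.501, -0.001, -0.866]]
force: [-23.8, -5.6, 30.6]
width: 0.0327
[  4.80087959  -7.59657715 -38.0977515 ] [-0.04492511 -0.04414625  0.19069043]
```

Back at the starting depth (+0.2 mm) with 38 N against the stop: knob home. Relax and release.

```bash
python3 -m creep '[[[0,0,-0.5],[0,0,0],0],[[0,0,-0.5],[0,0,0],0.5],[[0,0,-0.5],[0,0,0],0.7],[[0,0,-0.5],[0,0,0],0.9],[[0,0,-0.5],[0,0,0],1],[[0,0,-0.5],[0,0,0],1],[[0,0,-10],[0,0,0],1],[[0,0,-30],[0,0,0],1]]';python3 -m creep '[[[0,0,-20],[0,0,0],1],[[0,0,-50],[0,0,0],1],[[0,0,-80],[0,0,0],1],[[0,0,-110],[0,0,0],1],[[0,0,-140],[0,0,0],1],[[0,0,-150],[0,0,0],1],[[0,0,-150],[0,0,0],1],[[0,0,-150],[0,0,0],1]]'; python3 - <<'E'
from h import *
c=snap('side','side14.png');d=snap('top','top14.png')
a=np.hstack([cv2.resize(c['image'][110:190,220:320],(400,320),interpolation=2),cv2.resize(d['image'][150:230,180:280],(400,320),interpolation=2)])
b=np.hstack([cv2.resize(c['image'][150:250,260:460][:, :],(400,200),interpolation=2),cv2.resize(d['image'][100:280,200:440],(400,200*1),interpolation=2)])
cv2.imwrite('pics/z14.png',np.vstack([a,b])[:,:,::-1])
for n,c_,x in(('top',d,(212,243,165,205)),('side',c,(255,280,140,168))):
  for c2 in(c_,load(n+'0')):
    x0,x1,y0,y1=x
    im=c2['image'].astype(float)[y0:y1,x0:x1];r=im[...,0]-np.maximum(im[...,1],im[...,2]);m=(r>35).astype(np.uint8);k,l,st,ce=cv2.connectedComponentsWithStats(m);i=1+np.argmax(st[1:,4]);print(n,st[i],ce[i]+[x0,y0])
E
```

```text
time_s: 30.35
eef_pos: [0.5673, 0.294, 0.0931]
ee_rot: [[-0.863, 0.083, 0.498], [0.071, 0.997, -0.043], [-0.5, -0.002, -0.866]]
force: [-0.3, 0.4, 0.1]
width: 0.0854
time_s: 31.35
eef_pos: [0.4925, 0.3002, 0.2218]
ee_rot: [[-0.864, 0.083, 0.497], [0.071, 0.997, -0.044], [-0.499, -0.003, -0.867]]
force: [-0.0, -0.5, -0.2]
width: 0.0854
top [ 10  15  12  12 113] [227.61946903 185.46902655]
top [ 10  15  12  12 113] [227.61946903 185.46902655]
side [ 6  9 11 11 91] [266.07692308 154.41758242]
side [ 6 10 11 10 90] [266.07777778 154.47777778]
```

View pics/z14.png

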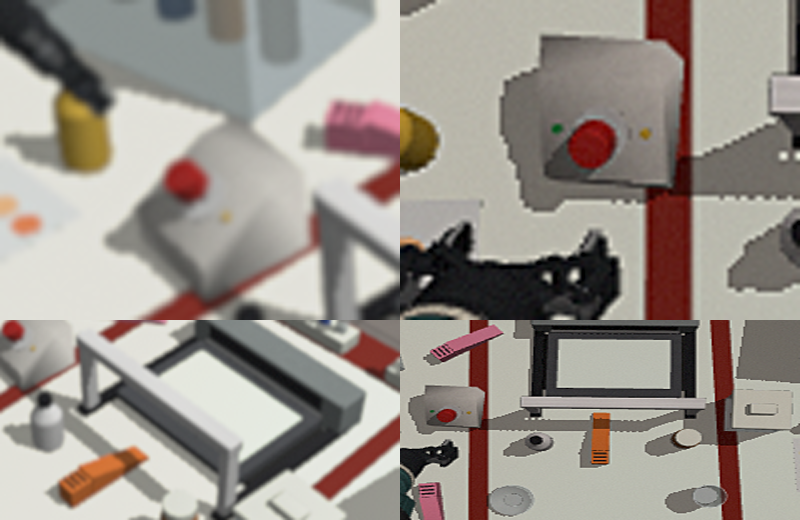

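View pics/top14.png

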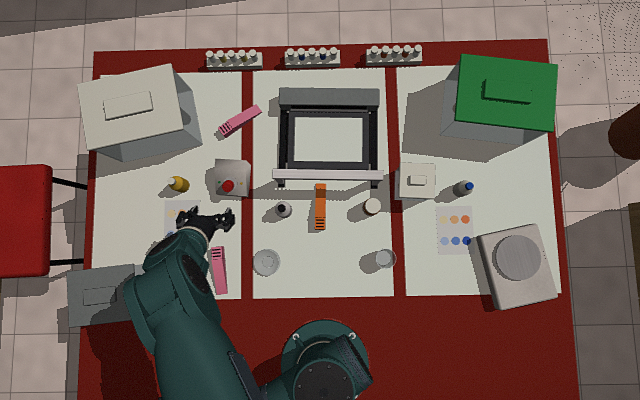

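The knob's image centroid, (227.6,185.5) from the top, is the same as at the start. The wedge, spanning rows 183–232, is clear in front, and every bystander is where it was.

```bash
python3 -c "
from plant import manip
s=manip.get_state();print(s['time_s'],s['force'].round(1));print(manip.close_job())"
```

```text
31.45 [ 0.1 -0.2 -0.5]
the job is handed in; nothing more can be done
None
```

The job is handed in at 31.5 s. The panel is down on its pads, the wedge lies flat and clear in front of it, and the lamp knob has been pulled out and pushed home.

- **Wedge:** I drew it out about 143 mm in tugs of roughly 1 cm, resting 0.6 s after each. The final pictures show its tip about 45 mm in front of the panel edge.
- **What went wrong:** Around 50–70 mm of draw, joint 3 reached its limit. Three tugs came out shorter (6–7 mm) and the gripper rose, lifting the wedge's tail about 8 mm. I estimate this could have raised the panel contact by about 1 mm. I noticed it in the picture, steepened the gripper and lowered the tail gently before carrying on. I did not measure the panel's sinking speed directly.
- **Knob:** It came out 18.4 mm to its stop, with 17 N resisting. I waited one second and pushed it back to its starting depth, with about 38 N through the fingers. Its position in the pictures is the same as at the start to within 0.1 pixel.
- **Bystanders:** By eye they all stand where they were in the last top view. The gripper was touching nothing at hand-in, with the wrist force about zero.

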